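Empty the glue press

ROBOT

A 7-joint arm with a two-finger parallel gripper is mounted at the origin on the work surface. World frame = base frame: x ahead of the robot, y to its left, z up, the work surface at z = 0. Lengths are in m, angles in rad, forces in N, time in s.
With the tool pointing down it reaches from about 0.4 to 0.85 m from the base axis. Payload 10.4 kg.
Tool frame: the origin (TCP) lies on the centre line of the jaws, within the pads' length; the fingertips stand 8 mm ahead of it and the grasp point (between the pads) lies 11 mm behind it (r.finger_overhang is the distance from the TCP to the fingertips, in m); z points along the fingers, y is the line along which they close (so a half turn about z gives the same grasp; the last joint's range is limited). The gripper opens to 87 mm and grips with 3 to 60 N. Pads are 19 mm wide; open, the fingers measure 117 mm over their backs; the gripper's body (75 mm by 190 mm) begins 51 mm behind the grasp point.
Start: joints at [-1.196, 0.332, -0.065, 1.46, 0.022, 1.35, -0.088], TCP at [0.242, 0.576, 0.231] pointing down, gripper open.
Joint ranges: [-2.6, 2.6], [-0.5, 2.12], [-1.47, 1.34], [0.16, 2.42], [-1.27, 4.41], [0.06, 2.06], [-2.6, 2.6]. Speed limits (rad/s): [2.22, 2.22, 2.79, 2.79, 3.14, 3.14, 3.14].

INTERFACE

Orientations are given as a unit quaternion [x, y, z, w].
In Python, from bench import r, vision gives the robot as it stands.
- The arm moves only by the tool drive_tool, never from a script. Its argument "series" is a list of rows, each a list of 2 entries, a list of its own where there are three numbers: the shift along the world's x, y, z in cm, then the turn about the world's z in degrees. A call has exactly 10 rows; each row shifts and turns the commanded pose from where the row before left it; what a row does not reach is not made up. A row lasts 1/8 s, in which the tool goes at most 62.5 mm and 10.7 degrees, less where a joint would pass 70% of its speed; a pose out of reach is approached as far as the arm can. A call with a gripper value outside its range is refused whole. "hand" is the closure, from 0 (fully open) to 1 (shut), set as the call begins (left out, the last holds). The fingers move at their own pace and stop on an object; "newtons" is the grip in N (left out, the last holds). Time passes only in rows, so rows that do not move let the fingers close, or fill a call up. It gives the time, the measured TCP pose, the force, the opening and the grip force at its end, in the units of the state.
- r.read_state(): the state, without advancing time (a new reading comes with each control period).
- vision.camera(name): name is "scene" or "side" or "wrist"; returns a dict with "color" (384x512x3 uint8, red, green, blue), "intrinsics" (3x3 intrinsics, pixels), "R" (3x3) and "t" (3): a world point X has camera coordinates R X + t; the wrist camera has in their place "mount" (4x4, takes a point from camera to tool coordinates, whose origin is the TCP and whose axes are the flange's). Camera axes: x right, y down, z forward; pixel columns grow to the right and rows downward; lengths in m; the calibration is good to about 2 mm. The wrist camera is an equidistant fisheye: a pixel r from the principal point sees the ray r / f radians off the axis. A picture is of the moment at which its call begins: read the wrist's pose just before it. There is no depth.
- r.close_job(): hands the job in; it is judged then, once.
The state is a dict: "time": time; "joint_positions": joint angles; "joint_vel": joint speeds; "joint_torque": joint torques, N m; "ee_pos": TCP position; "eef_rot": TCP orientation; "ft_force": force on the tool from outside, world axes, zero at the start; "torque": the same for the moment, N m; "width": finger opening in m; "grip_force": force on a finger pad.
Only numpy, scipy, OpenCV 4.12 (cv2) and the standard library are available. Lean on these libraries where they do the work, as an engineer would, in place of code of your own. Each camera call takes 0.05 s, during which the arm holds its last target. There are 200 camera calls.

TASK

The glue on the plaques in the press is still soft. Loosen the wing nut until the eyebolt can leave the slotted end of the strap, swing the eyebolt out so that it lies over, swing the strap about a right angle aside, and slide every plaque flat across the bench, without lifting it, until all of it is on the aluminium drying plate, none on top of another. Then swing the empty strap back in line where it was, leave the eyebolt lying out, and leave the can, cup and jar where they stand.

Things in the scene. Friction and masses are not known exactly. Their poses are not given: they have to be found in the camera images.
- nut (a joint): turn of the brass wing nut on the eyebolt, rad: 0 = tight; it grows as the nut is loosened (anticlockwise seen from above) up to a stop at 3.3. The thread is coarse: the nut rises 3 mm per rad. While it reads less than about 2.0 its round collar is caught behind the 3.5 mm high lip at the end of the strap's slot and the eyebolt cannot swing out; it counts as loosened from 2.2. Friction 0.08 N m; it stays where it is left
- bolt (a joint): swing of the hinged steel eyebolt, rad: 0 = upright in the strap's slot, grows as its top tips away from the strap's pivot, out through the open end of the slot; stop at 1.25 (lying out over the bench). Past about 0.5 it falls the rest of the way by its own weight
- bolt_pivot (a point): pivot pin of the eyebolt in its clevis, 14 mm above the bench; fixed to the press. Its x axis points along the row of plaques to the strap's pivot, 256 mm away. The eyebolt tips towards minus x of this frame. The nut's top is 68 mm from this pin when tight; the clevis's ears are 24 mm tall
- strap (a joint): swing of the clamp strap about its upright pivot post, rad: 0 = in line over the row of plaques with its slotted end at the eyebolt; positive is anticlockwise seen from above; stops at -1.75 and +1.75, free to go either way once the eyebolt is out; stays where it is left (friction 0.15 N m)
- strap_knob (a point): centre of the black upright cylindrical knob on the strap, 24 mm in diameter, 36 mm tall (18 mm above and below this point), 66 mm above the bench, 140 mm from the strap's pivot. The strap is a flat blue bar 28 mm wide, 12 mm thick, its top 48 mm and its underside 36 mm above the bench, slotted at the free end 256 mm from the pivot (end of bar 271 mm)
- strap_pivot (a point): the strap's upright pivot axis, at the strap's top face, 48 mm above the bench (its bolt head stands 7 mm higher)
- plate: thin bare aluminium drying plate, 170 mm square, 1 mm thick, practically flush with the bench and no obstacle to sliding; origin at its centre. It lies on the other side of the bench from the press
- plaque_a_block (a point): glued plaque: round wooden disc 50 mm in diameter, 9 mm thick, with an upright oblong block on its middle, 32 mm long (its x axis), 16 mm thick (its y axis), top 33 mm above the disc's underside, to hold it by. This point is half-way up, 16.5 mm above the underside. About 0.12 kg. At first it lies on the bench under the strap; may be absent
- plaque_b_block (a point): glued plaque: round wooden disc 50 mm in diameter, 9 mm thick, with an upright oblong block on its middle, 32 mm long (its x axis), 16 mm thick (its y axis), top 33 mm above the disc's underside, to hold it by. This point is half-way up, 16.5 mm above the underside. About 0.12 kg. At first it lies on the bench under the strap; may be absent
- plaque_c_block (a point): glued plaque: round wooden disc 50 mm in diameter, 9 mm thick, with an upright oblong block on its middle, 32 mm long (its x axis), 16 mm thick (its y axis), top 33 mm above the disc's underside, to hold it by. This point is half-way up, 16.5 mm above the underside. About 0.12 kg. At first it lies on the bench under the strap; may be absent
- plaque_d_block (a point): glued plaque: round wooden disc 50 mm in diameter, 9 mm thick, with an upright oblong block on its middle, 32 mm long (its x axis), 16 mm thick (its y axis), top 33 mm above the disc's underside, to hold it by. This point is half-way up, 16.5 mm above the underside. About 0.12 kg. At first it lies on the bench under the strap; may be absent
- nut_wings (a point): centre of the wing nut's wings: a flat upright bar 46 mm long (this point's x axis), 9 mm thick (its y axis), 26 mm tall (from 16 mm below this point to 10 mm above it). With the bolt upright its z axis points up and the point is about 72 mm above the bench when tight, so 24 mm above the strap's top
- spray_can: spray can, 58 mm in diameter, 170 mm tall; origin at the centre of its underside; a bystander, to be left where it stands
- paint_cup: open white paint cup, 56 mm across the rim, 60 mm tall; origin at the centre of its underside; a bystander, to be left where it stands
- glue_jar: white glue jar, 64 mm in diameter, 75 mm tall; origin at the centre of its underside; a bystander, to be left where it stands
Not all that is in view belongs to the job. Leave any turquoise look-alike of the part that bears plaque_b_block alone. What is shaped like the part that bears plaque_a_block but green is not meant.

How it is judged:
On the way, in this order (a step that is already met when the one before it is completed fails the run):
1. the wing nut is loosened (at least 2.2 rad) (value of joint nut above 2.2 rad), for 0.2 s.
2. the eyebolt is swung out of the slot (at least 0.9 rad) (value of joint bolt above 0.9 rad), for 0.2 s.
3. the strap is swung aside (at least 1.1 rad, either way) ((value of joint strap above 1.1 rad or value of joint strap below -1.1 rad)), for 0.2 s.
4. every plaque lies flat on the drying plate (x of plaque_a_block in the frame of plate between -0.062 and 0.062 m and y of plaque_a_block in the frame of plate between -0.062 and 0.062 m and height (world z) of each of plaque_a_block, plaque_b_block, plaque_c_block, plaque_d_block below 0.022 m and angle between each of plaque_a_block, plaque_b_block, plaque_c_block, plaque_d_block's own z axis and vertical below 0.1 rad and x of plaque_b_block in the frame of plate between -0.062 and 0.062 m and y of plaque_b_block in the frame of plate between -0.062 and 0.062 m and x of plaque_c_block in the frame of plate between -0.062 and 0.062 m and y of plaque_c_block in the frame of plate between -0.062 and 0.062 m and x of plaque_d_block in the frame of plate between -0.062 and 0.062 m and y of plaque_d_block in the frame of plate between -0.062 and 0.062 m), for 0.2 s.
5. the strap is back in line (value of joint strap between -0.12 and 0.12 rad), for 0.2 s.
At the end, for the whole second after the job is handed in: Every plaque present lies flat (within 0.1 rad) and at rest on the drying plate, its centre within 62 mm of the centre of the plate along each of its sides; the strap is within 0.12 rad of in line; the eyebolt is swung out by more than 0.9 rad and the nut still loose (over 1.8 rad) (all of step 4 and all of step 5 and linear speed of each of plaque_a, plaque_b, plaque_c, plaque_d below 0.02 m/s and value of joint nut above 1.8 rad and value of joint bolt above 0.9 rad); the robot touches nothing.
It fails at once if the eyebolt is forced out of the slot while the nut is still tight (under 1.5 rad) (value of joint bolt above 0.4 rad and value of joint nut below 1.5 rad).
It fails at once if a plaque is lifted more than 20 mm off the bench (height (world z) of any of plaque_a_block, plaque_b_block, plaque_c_block, plaque_d_block above 0.0365 m).
It fails at once if a bystander is moved more than 30 mm or tipped (distance of any of spray_can, paint_cup, glue_jar from where it was at the start of the episode above 0.03 m or angle between any of spray_can, paint_cup, glue_jar's own z axis and vertical above 0.4 rad).
Of plaque_a, plaque_b, plaque_c, plaque_d only 3 to 4 are there at a start; the rules pass over those that are not, and their reading is None.
At some moment in a run one of plaque_a, plaque_b, plaque_c, plaque_d may be knocked a few centimetres aside while the robot is not near it.
Once in a run the grip may slacken for a moment while it holds something.
It also fails if it takes over 200 s, if anything falls off the work surface, if the arm or the gripper's body presses on something with over 40 N, if the wrist force passes 120 N, or if a joint passes its speed limit or range.

## Working session

There is one attempt and no reset: what is moved stays moved. The work goes in short steps, Python scripts to look and compute and a tool call to move; the robot and the scene stay as the last step left them, time stands still between calls to the robot, and variables do not carry over. Pictures are saved under pics/ and viewed, at most 14 in all, crops included, and the job is handed in when it is done.

Besides the shell and the picture viewer there is one more tool, called after "Request:" as a command line: name --argument value ..., lists and objects as JSON in quotes. drive_tool: Moves the arm, as the interface text tells. Its arguments: {"type":"object","properties":{"series":{"type":"array"},"hand":{"type":"number"},"newtons":{"type":"number"}},"required":["series"]}

```bash
ls; mkdir -p pics
cat > h.py <<'E'
import numpy as np, cv2, sys
from bench import r, vision
from scipy.spatial.transform import Rotation as Ro
def snap(n,f):
    s=r.read_state(); c=vision.camera(n); cv2.imwrite(f'pics/{f}.png',c['color'][:,:,::-1])
    c['s']=s; return c
def st():
    s=r.read_state(); print(round(s['time'],2),np.round(s['ee_pos'],4),np.round(s['eef_rot'],3),np.round(s['ft_force'],1),round(s['width'],4),s['grip_force'])
def ray(c,u,v):
    K=np.array(c['intrinsics'])
    if 'R' in c:
        R=np.array(c['R']);t=np.array(c['t']); d=R.T@np.linalg.inv(K)@[u,v,1]; return -R.T@t,d
    x=(u-K[0,2]);y=(v-K[1,2]); rr=np.hypot(x,y)+1e-9; th=np.arctan2(rr,1)*0+rr/K[0,0]
    d=np.array([np.sin(th)*x/rr,np.sin(th)*y/rr,np.cos(th)]); M=np.array(c['mount'])
    T=Ro.from_quat(c['s']['eef_rot']).as_matrix()
    return T@M[:3,3]+c['s']['ee_pos'],T@M[:3,:3]@d
def at(c,u,v,z):
    o,d=ray(c,u,v); return o+d*(z-o[2])/d[2]
E
python3 - <<'E'
from h import *
import pickle
st(); print(r.finger_overhang)
D={}
for n in('scene','side','wrist'): D[n]=snap(n,n+'0')
pickle.dump(D,open('c0.pkl','wb'))
a=[cv2.imread(f'pics/{n}0.png') for n in('scene','side','wrist')]
for n in('scene','side'):
    c=D[n]; print(n,-np.array(c['R']).T@c['t'],np.array(c['R'])[2])
print(D['wrist']['mount'],D['wrist']['intrinsics'])
E
```

```text
pics
0.0 [0.242  0.5758 0.2297] [ 0.198  0.98  -0.001 -0.   ] [-0.8  0.7 -0. ] 0.0869 0.0
0.008
scene [1.08431218 0.50459778 0.88038819] [-0.47653724 -0.47198691 -0.74171465]
side [ 0.50876686 -0.89146495  0.59730291] [ 0.04424009  0.85526457 -0.51629964]
[[ 4.31150508e-04 -9.53422101e-01 -3.01639040e-01  8.39015307e-02]
 [ 9.99999843e-01  3.03113601e-04  4.71275980e-04  1.27433632e-03]
 [-3.57894040e-04 -3.01639196e-01  9.53422082e-01 -1.54374289e-01]
 [ 0.00000000e+00  0.00000000e+00  0.00000000e+00  1.00000000e+00]] [[297.31863964   0.         251.48383985]
 [  0.         297.31863964 191.4173744 ]
 [  0.           0.           1.        ]]
```

View pics/scene0.png

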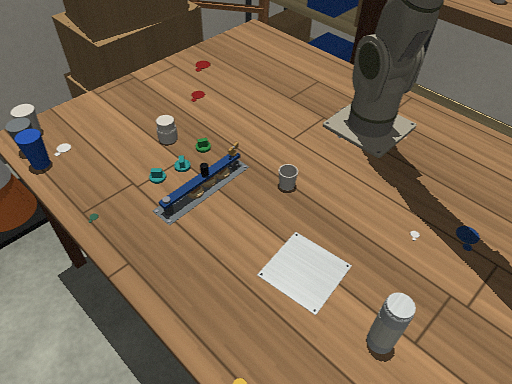

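View pics/side0.png

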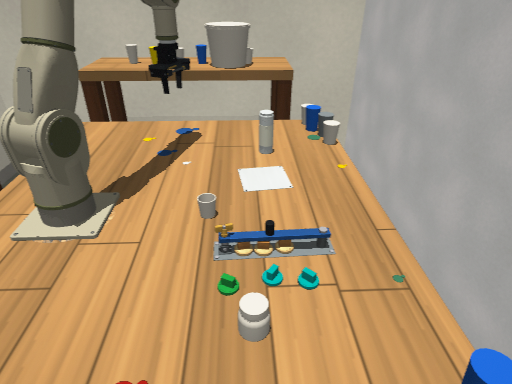

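Run:
```python
from h import *
import pickle
D=pickle.load(open('c0.pkl','rb'))
s,d=D['scene'],D['side']
def p(n,c,u,v,z): print(n,np.round(at(c,u,v,z),3))
p('nut sc',s,235,148,.072);p('nut sd',d,224,229,.072)
p('knob sc',s,205,164,.084);p('knob sd',d,270,222,.084)
p('piv sc',s,167,200,.055);p('piv sd',d,322,229,.055)
for u,v in((297,234),(351,266),(315,310),(259,271)): p('plate',s,u,v,.001)
p('cup',s,288,170,.06);p('cup',d,207,197,.06)
p('jar',s,166,120,.075);p('jar',d,254,302,.075)
p('can',s,400,301,.17);p('can',d,266,113,.17)
for u,v in((243,250),(264,250),(286,247)): p('plq',d,u,v,.009)
for u,v in((272,275),(308,278),(228,284)): p('dist',d,u,v,.015)
S=cv2.imread('pics/side0.png')[205:300,200:345]; cv2.imwrite('pics/crop0.png',cv2.resize(S,(725,475),interpolation=2))
```

```text
nut sc [ 0.464 -0.175  0.072]
nut sd [ 0.466 -0.185  0.072]
knob sc [ 0.579 -0.175  0.084]
knob sd [ 0.582 -0.176  0.084]
piv sc [ 0.724 -0.164  0.055]
piv sd [ 0.718 -0.172  0.055]
plate [0.527 0.13  0.001]
plate [0.506 0.29  0.001]
plate [0.663 0.302 0.001]
plate [0.681 0.139 0.001]
cup [ 0.411 -0.012  0.06 ]
cup [ 0.411 -0.01   0.06 ]
jar [ 0.531 -0.421  0.075]
jar [ 0.531 -0.425  0.075]
can [0.614 0.442 0.17 ]
can [0.614 0.423 0.17 ]
plq [ 0.513 -0.193  0.009]
plq [ 0.567 -0.195  0.009]
plq [ 0.625 -0.185  0.009]
dist [ 0.579 -0.292  0.015]
dist [ 0.661 -0.305  0.015]
dist [ 0.477 -0.316  0.015]
```

View pics/crop0.png

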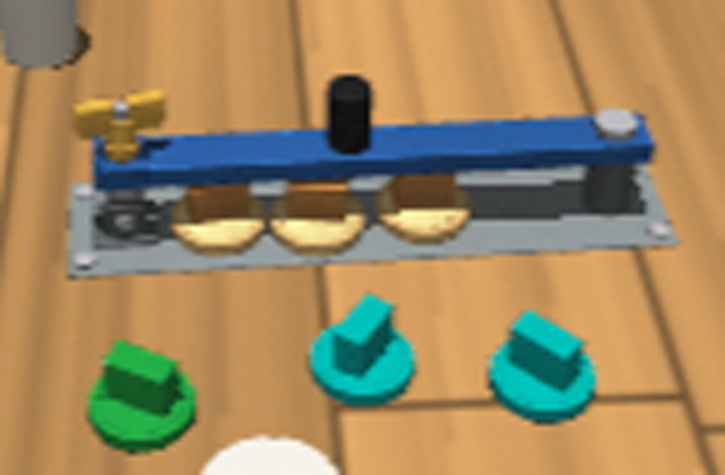

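Request:
drive_tool --series '[[[4, -2, 0], -7], [[4, -2, 0], -8], [[4, -2, 0], -8], [[4, -2, 0], -8], [[4, -3, 0], -8], [[0.5, -5, 0], -8], [[0.5, -5, 0], -8], [[0.5, -5, 0], -8], [[0.5, -5, 0], -8], [[0.3, -5, 0], -8]]' --hand 0 --newtons 30

```text
time: 1.4
ee_pos: [0.465, 0.2145, 0.2304]
eef_rot: [0.777, 0.629, -0.0, -0.0]
ft_force: [1.2, -0.4, -0.2]
width: 0.0871
grip_force: 0.0
```

Request:
drive_tool --series '[[[0, -5, 0], -8], [[0, -5, 0], -8], [[0, -5, 0], -8], [[0, -5, 0], -8], [[0, -5, 0], -8], [[0, -5, 0], -8], [[0, -5, 0], -8], [[0, -5, -1], -8], [[0, 0, 0], -8], [[0, 0, 0], -6]]'

```text
time: 2.65
ee_pos: [0.4647, -0.1845, 0.2203]
eef_rot: [1.0, -0.001, -0.0, 0.0]
ft_force: [0.4, 0.1, -0.2]
width: 0.0868
grip_force: 0.0
```

Run:
```python
from h import *
import pickle
st(); print(np.round(r.read_state()['joint_positions'],2))
D=snap('wrist','w1'); pickle.dump(D,open('w1.pkl','wb'))
```

```text
2.65 [ 0.4647 -0.1845  0.2203] [ 1.    -0.001 -0.     0.   ] [ 0.4  0.1 -0.2] 0.0868 0.0
[-0.43  0.05  0.75  1.83 -0.03  1.28 -1.24]
```

View pics/w1.png

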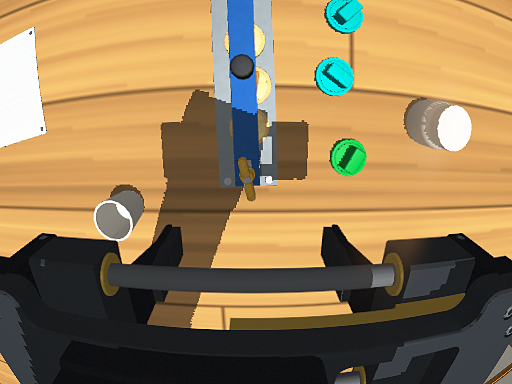

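Run:
```python
from h import *
import pickle
D=pickle.load(open('w1.pkl','rb'))
a=at(D,240,160,.08);b=at(D,253,197,.08);print(a,b,(a+b)/2,np.linalg.norm(a-b),np.degrees(np.arctan2(*(a-b)[1::-1])))
print('knob',at(D,241,66,.084), 'strap end',at(D,235,185,.048),at(D,260,185,.048))
S=cv2.imread('pics/w1.png')[0:215,195:305]; cv2.imwrite('pics/crop1.png',cv2.resize(S,(300,586),interpolation=2))
```

```text
[ 0.48808702 -0.17146623  0.08      ] [ 0.44865743 -0.1845916   0.08      ] [ 0.46837222 -0.17802892  0.08      ] 0.04155680517145814 18.411634992338715
knob [ 0.58176174 -0.17318673  0.084     ] strap end [ 0.45237696 -0.16411583  0.048     ] [ 0.4523309  -0.19275607  0.048     ]
```

View pics/crop1.png

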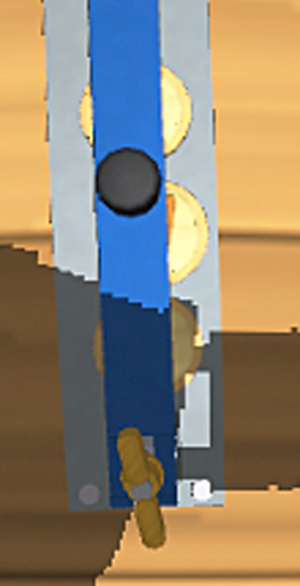

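Request:
drive_tool --series '[[[0.35, 0.6, 0], 8], [[0, 0, -3], 8], [[0, 0, -3], 0], [[0, 0, -3], 0], [[0, 0, -3], 0], [[0, 0, -2], 0], [[0, 0, -1.4], 0], [[0, 0, 0], 0], [[0, 0, 0], 0], [[0, 0, 0], 0]]'

```text
time: 3.95
ee_pos: [0.4692, -0.1779, 0.0673]
eef_rot: [0.99, 0.141, 0.001, 0.0]
ft_force: [0.1, 0.1, 0.1]
width: 0.0873
grip_force: 0.0
```

Request:
drive_tool --series '[[[0, 0, 0], 0], [[0, 0, 0], 0], [[0, 0, 0], 0], [[0, 0, 0], 0], [[0, 0, 0], 0], [[0, 0, 0], 0], [[0, 0, 0], 0], [[0, 0, 0], 0], [[0, 0, 0], 0], [[0, 0, 0], 0]]' --hand 1 --newtons 30

```text
time: 5.2
ee_pos: [0.4688, -0.1785, 0.0667]
eef_rot: [0.99, 0.141, 0.0, 0.001]
ft_force: [1.3, -4.2, -0.3]
width: 0.0091
grip_force: 30.0
```

Request:
drive_tool --series '[[[0, 0, 0.04], 8], [[0, 0, 0.04], 8], [[0, 0, 0.04], 8], [[0, 0, 0.04], 8], [[0, 0, 0.04], 8], [[0, 0, 0.04], 8], [[0, 0, 0.04], 8], [[0, 0, 0.04], 8], [[0, 0, 0.04], 8], [[0, 0, 0.04], 8]]'

```text
time: 6.45
ee_pos: [0.4669, -0.1771, 0.0705]
eef_rot: [0.666, 0.746, -0.001, -0.002]
ft_force: [-8.3, 1.7, 11.1]
width: 0.0089
grip_force: 30.0
```

Request:
drive_tool --series '[[[0, 0, 0.04], 8], [[0, 0, 0.04], 8], [[0, 0, 0.04], 8], [[0, 0, 0.04], 8], [[0, 0, 0.04], 8], [[0, 0, 0.04], 8], [[0, 0, 0.04], 8], [[0, 0, 0.04], 8], [[0, 0, 0.04], 4], [[0, 0, 0], 0]]'

```text
time: 7.7
ee_pos: [0.4652, -0.1786, 0.0739]
eef_rot: [0.138, 0.99, -0.0, -0.003]
ft_force: [-15.7, -2.3, 15.2]
width: 0.0089
grip_force: 30.0
```

Request:
drive_tool --series '[[[0, 0, 0], 0], [[0, 0, 0], 0], [[0, 0, 0], 0], [[0, 0, 0], 0], [[0, 0, 1], 0], [[0, 0, 2], 0], [[0, 0, 2], 0], [[1, 0, 1], 0], [[2, 0, 0], 0], [[2, 0, 0], 0]]' --hand 0.5

```text
time: 8.95
ee_pos: [0.5199, -0.1776, 0.1344]
eef_rot: [0.137, 0.991, 0.0, 0.0]
ft_force: [0.4, -0.1, 0.2]
width: 0.0435
grip_force: 0.0
```

Run:
```python
from h import *
st(); D=snap('side','s2'); snap('scene','sc2')
a=cv2.imread('pics/s2.png')[205:300,200:345];b=cv2.imread('pics/sc2.png')[110:230,130:310]
cv2.imwrite('pics/crop2.png',np.vstack([cv2.resize(a,(435,285),interpolation=2),cv2.resize(b,(435,290),interpolation=2)]))
```

```text
8.95 [ 0.5199 -0.1776  0.1344] [0.137 0.991 0.    0.   ] [ 0.4 -0.1  0.2] 0.0435 0.0
```

View pics/crop2.png

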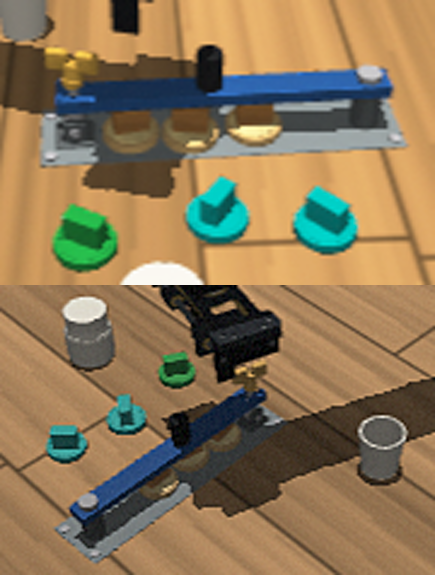

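Request:
drive_tool --series '[[[0, -0.2, 0], 0], [[0, 0, -1], 0], [[0, 0, -2], 0], [[0, 0, -2], 0], [[0, 0, -1.3], 0], [[-1, 0, 0], 0], [[-1, 0, 0], 0], [[-1, 0, 0], 0], [[-1, 0, 0], 0], [[-1, 0, 0], 0]]' --hand 1

```text
time: 10.3
ee_pos: [0.4679, -0.1798, 0.0714]
eef_rot: [0.137, 0.991, 0.0, 0.0]
ft_force: [-0.9, -0.6, -0.0]
width: 0.0008
grip_force: 0.1
```

Request:
drive_tool --series '[[[-1, 0, 0], 0], [[-1, 0, 0], 0], [[-1, 0, 0], 0], [[-0.5, 0, 0], 0], [[0, 0, 0], 0], [[0, 0, 1], 0], [[0, 0, 2], 0], [[0, 0, 3], 0], [[0, 0, 3], 0], [[0, 0, 3], 0]]'

```text
time: 11.55
ee_pos: [0.4339, -0.1799, 0.193]
eef_rot: [0.137, 0.991, -0.0, 0.0]
ft_force: [0.2, -0.1, 0.5]
width: 0.0004
grip_force: 0.0
```

Run:
```python
from h import *
st(); D=snap('side','s3'); snap('scene','sc3')
a=cv2.imread('pics/s3.png')[205:300,200:345];b=cv2.imread('pics/sc3.png')[110:230,130:310]
cv2.imwrite('pics/crop3.png',np.vstack([cv2.resize(a,(435,285),interpolation=2),cv2.resize(b,(435,290),interpolation=2)]))
```

```text
11.55 [ 0.4339 -0.1799  0.193 ] [ 0.137  0.991 -0.     0.   ] [ 0.2 -0.1  0.5] 0.0004 0.0
```

View pics/crop3.png

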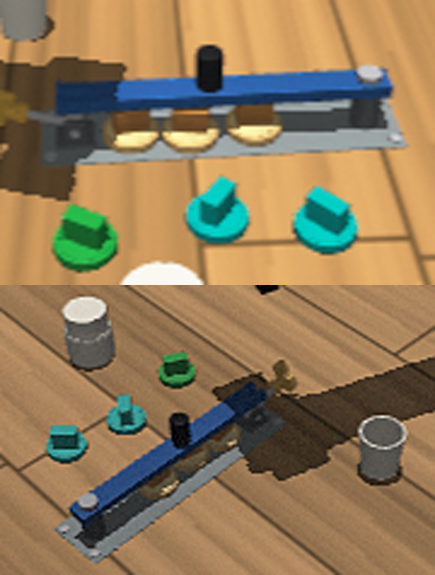

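Request:
drive_tool --series '[[[4, 0.1, 0], 0], [[4, 0.1, 0], 0], [[4, 0.2, 0], 0], [[2.8, 0.2, 0], 0], [[0, 0, -3], 0], [[0, 0, -3], 0], [[0, 0, -3], 0], [[0, 0, -2.3], 0], [[0, 0, -1.5], 0], [[0, 0, 0], 0]]' --hand 0

```text
time: 12.9
ee_pos: [0.5811, -0.1736, 0.0623]
eef_rot: [0.137, 0.991, 0.0, -0.001]
ft_force: [0.6, -0.5, 0.6]
width: 0.0853
grip_force: 0.0
```

Request:
drive_tool --series '[[[0, 0, 0], 0], [[0, 0, 0], 0], [[0, 0, 0], 0], [[0, 0, 0], 0], [[0, 0, 0], 0], [[0, 0, 0], 0], [[0, 0, 0], 0], [[0, 0, 0], 0], [[0, 0, 0], 0], [[0, 0, 0], 0]]' --hand 1 --newtons 12

```text
time: 14.15
ee_pos: [0.5815, -0.1739, 0.0632]
eef_rot: [0.137, 0.991, -0.0, -0.0]
ft_force: [-0.4, -0.6, -0.0]
width: 0.0236
grip_force: 12.0
```

Request:
drive_tool --series '[[[0.2, -2.05, 0], 0], [[0.55, -2.0, 0], 0], [[0.8, -1.9, 0], 0], [[1.1, -1.75, 0], 0], [[1.35, -1.6, 0], 0], [[1.55, -1.35, 0], 0], [[1.75, -1.1, 0], 0], [[1.9, -0.85, 0], 0], [[2.0, -0.55, 0], 0], [[2.05, -0.25, 0], 0]]'

```text
time: 15.4
ee_pos: [0.7143, -0.3103, 0.0634]
eef_rot: [0.138, 0.99, -0.001, -0.0]
ft_force: [-2.6, -0.8, 3.1]
width: 0.0237
grip_force: 12.0
```

Request:
drive_tool --series '[[[0, 0, 0], 0], [[0, 0, 0], 0], [[0, 0, 0], 0], [[0, 0, 0], 0], [[0, 0, 2], 0], [[0, 0, 3], 0], [[-2, 1, 3], 0], [[-3, 2, 3], 0], [[-3, 2, 3], 0], [[-3, 2, 2], 0]]' --hand 0

```text
time: 16.65
ee_pos: [0.6036, -0.2375, 0.2266]
eef_rot: [0.137, 0.991, -0.0, 0.002]
ft_force: [0.2, 0.5, 0.2]
width: 0.0868
grip_force: 0.0
```

Run:
```python
from h import *
import pickle
st(); print(np.round(r.read_state()['joint_positions'],2))
D=snap('wrist','w4'); pickle.dump(D,open('w4.pkl','wb'))
```

```text
16.65 [ 0.6036 -0.2375  0.2266] [ 0.137  0.991 -0.     0.002] [0.2 0.5 0.2] 0.0868 0.0
[ 0.03  0.39  0.37  1.42 -0.14  1.35  1.7 ]
```

View pics/w4.png

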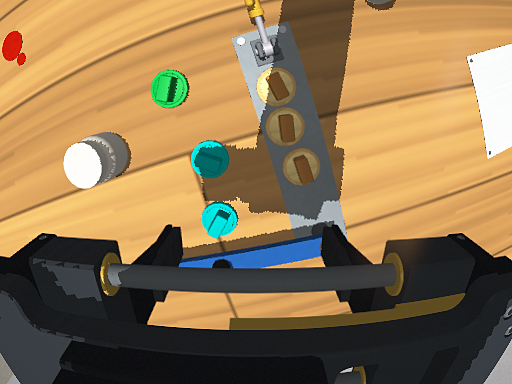

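```bash
cat >> h.py <<'E'
def blocks(c,box=None):
    """block tops: dark brown blobs ringed by pale wood -> world centre, yaw, size"""
    im=c['color'].astype(int); R,G,B=im[...,0],im[...,1],im[...,2]
    return R,G,B
E
python3 - <<'E'
from h import *
import pickle
D=pickle.load(open('w4.pkl','rb'))
im=D['color']
for u,v in((276,87),(287,126),(302,167),(262,85),(274,126),(288,165)): print(im[v,u],end=' ')
out=im[40:210,215:345,::-1]; cv2.imwrite('pics/crop4.png',cv2.resize(np.ascontiguousarray(out),None,fx=3.5,fy=3.5,interpolation=2))
E
```

```text
[108  73  37] [105  72  35] [107  73  36] [255 253 191] [146 128  84] [148 130  86]
```

View pics/crop4.png

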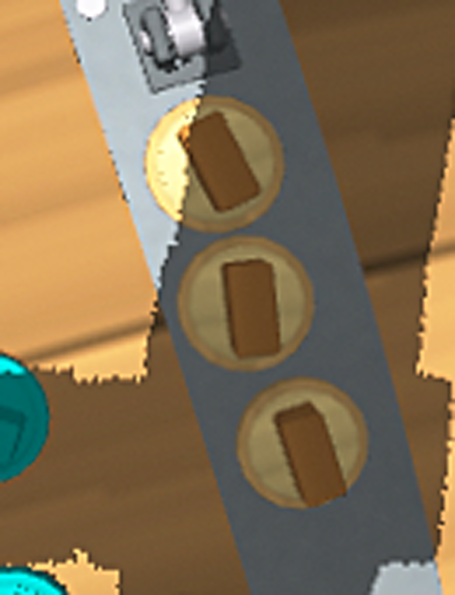

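Run:
```python
from h import *
import pickle
D=pickle.load(open('w4.pkl','rb'))
f=lambda p:(215+p[0]/3.5,40+p[1]/3.5)
dk=[(215,163),(246,303),(303,443)]
ends=[((202,122),(242,200)),((248,262),(253,354)),((292,408),(328,500))]
for d,e in zip(dk,ends):
    c=at(D,*f(d),.009); a=at(D,*f(e[0]),.033); b=at(D,*f(e[1]),.033)
    print('disc',np.round(c,4),'block',np.round((a+b)/2,4),np.linalg.norm(a-b),'yaw',np.degrees(np.arctan2(*(b-a)[1::-1])))
c=pickle.load(open('c0.pkl','rb'))['scene']
P=[at(c,u,v,.001)[:2] for u,v in((297,234),(351,266),(315,310),(259,271))]; print(np.mean(P,0),[np.degrees(np.arctan2(*(P[i+1]-P[i])[::-1])) for i in range(3)])
```

```text
disc [ 0.5157 -0.1792  0.009 ] block [ 0.5161 -0.1789  0.033 ] 0.02916991789292577 yaw 11.538171090731414
disc [ 0.5671 -0.1816  0.009 ] block [ 0.5663 -0.1826  0.033 ] 0.031245115343234806 yaw -11.547878456448478
disc [ 0.6227 -0.1739  0.009 ] block [ 0.6209 -0.1749  0.033 ] 0.035752119586641276 yaw 7.73462728345472
[0.59419511 0.21524567] [np.float64(97.54481797812122), np.float64(4.455063776912706), np.float64(-83.72880818443771)]
```

Request:
drive_tool --series '[[[1.0, 3, 0], 8], [[0.8, 3.3, 0], 8], [[0, 0, -4], 8], [[0, 0, -4], 0], [[0, 0, -4], 0], [[0, 0, -3], 0], [[0, 0, -2.5], 0], [[0, 0, -2], 0], [[0, 0, -1], 0], [[0, 0, 0], 0]]' --hand 0.3

```text
time: 17.95
ee_pos: [0.6221, -0.1748, 0.0182]
eef_rot: [-0.072, 0.997, 0.0, -0.0]
ft_force: [1.1, -0.2, -0.6]
width: 0.0608
grip_force: 0.0
```

Request:
drive_tool --series '[[[0, 0, 0], 0], [[0, 0, 0], 0], [[0, 0, 0], 0], [[0, 0, 0], 0], [[0, 0, 0], 0], [[0, 0, 0], 0], [[0, 0, 0], 0], [[0, 0, 0], 0], [[0, 0, 0], 0], [[0, 0, 0], 0]]' --hand 1 --newtons 20

```text
time: 19.2
ee_pos: [0.6222, -0.1749, 0.0183]
eef_rot: [-0.072, 0.997, -0.0, 0.0]
ft_force: [-0.1, -0.4, 0.7]
width: 0.016
grip_force: 19.9
```

Request:
drive_tool --series '[[[0, 1, 0], 0], [[0, 2, 0], 0], [[0, 3, 0], 0], [[0, 3, 0], 0], [[0.1, 3, 0], 0], [[0.1, 3, 0], 0], [[0.1, 3, 0], 0], [[0.1, 3, 0], 0], [[0, 2, 0], 0], [[0, 1, 0], 0]]'

```text
time: 20.45
ee_pos: [0.6258, 0.067, 0.0182]
eef_rot: [-0.073, 0.997, 0.0, -0.0]
ft_force: [0.2, -2.1, 1.4]
width: 0.0161
grip_force: 19.9
```

Request:
drive_tool --series '[[[0, 1, 0], 0], [[0, 2, 0], 0], [[0, 3, 0], 0], [[0, 3, 0], 0], [[0, 3, 0], 0], [[0, 3, 0], 0], [[0, 2, 0], 0], [[0, 1, 0], 0], [[0, 0.4, 0], 0], [[0, 0, 0], 0]]'

```text
time: 21.7
ee_pos: [0.6263, 0.2489, 0.0183]
eef_rot: [-0.071, 0.997, 0.0, 0.0]
ft_force: [0.2, -0.5, 2.1]
width: 0.0158
grip_force: 19.9
```

Request:
drive_tool --series '[[[0, 0, 0], 0], [[0, 0, 0], 0], [[0, 0, 1], 0], [[0, 0, 3], 0], [[0, 0, 5], 0], [[0, 0, 5], 0], [[-2, -4, 4], 0], [[-2, -5, 2], 0], [[-2, -5, 0], 0], [[-1, -5, 0], 0]]' --hand 0.5

```text
time: 22.95
ee_pos: [0.5553, 0.0578, 0.2195]
eef_rot: [-0.072, 0.997, 0.0, 0.001]
ft_force: [0.3, -0.4, 0.5]
width: 0.0434
grip_force: 0.0
```

Request:
drive_tool --series '[[[-1, -5, 0], 4], [[-1, -5, 0], 0], [[-1, -5, 0], 0], [[-1, -5, 0], 0], [[0, -3.8, 0], 0], [[0, 0, 0], 0], [[0, 0, 0], 0], [[0, 0, 0], 0], [[0, 0, 0], 0], [[0, 0, 0], 0]]' --hand 0.3

```text
time: 24.2
ee_pos: [0.5162, -0.1783, 0.2182]
eef_rot: [-0.107, 0.994, 0.0, -0.0]
ft_force: [0.2, -0.2, -0.5]
width: 0.0609
grip_force: 0.0
```

Run:
```python
from h import *
import pickle
st(); D=snap('wrist','w5'); pickle.dump(D,open('w5.pkl','wb')); s=snap('scene','sc5')
a=cv2.imread('pics/w5.png'); b=cv2.resize(cv2.imread('pics/sc5.png')[120:330,130:370],(274,240))
a=cv2.resize(a[0:384],(512,384)); o=np.zeros((600,512,3),np.uint8); o[:384]=a; o[384:600,:247]=cv2.resize(b,(247,216)); cv2.imwrite('pics/v5.png',o)
```

```text
24.2 [ 0.5162 -0.1783  0.2182] [-0.107  0.994  0.    -0.   ] [ 0.2 -0.2 -0.5] 0.0609 0.0
```

View pics/v5.png

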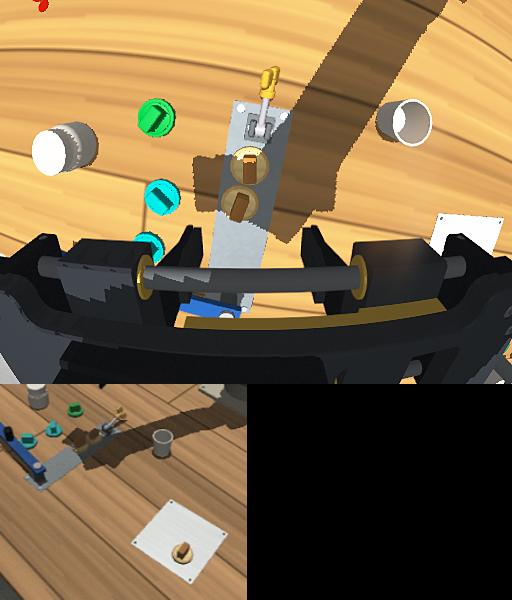

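Run:
```python
from h import *
import pickle
D=pickle.load(open('w5.pkl','rb'))
print(at(D,250,166,.009),at(D,239,203,.009))
s=pickle.load(open('c0.pkl','rb'))['scene']; print(at(s,307,284,.009))
```

```text
[ 0.51496849 -0.17888561  0.009     ] [ 0.56606714 -0.18247199  0.009     ]
[0.62801877 0.24788222 0.009     ]
```

Request:
drive_tool --series '[[[0, 0, -4], 0], [[0, 0, -4], 0], [[0, 0, -4], 0], [[0, 0, -3], 0], [[0, 0, -2.5], 0], [[0, 0, -1.5], 0], [[0, 0, -0.8], 0], [[0, 0, 0], 0], [[0, 0, 0], 0], [[0, 0, 0], 0]]'

```text
time: 25.55
ee_pos: [0.5166, -0.1789, 0.0209]
eef_rot: [-0.106, 0.994, -0.0, 0.001]
ft_force: [-0.4, -0.5, -0.4]
width: 0.0611
grip_force: 0.0
```

Request:
drive_tool --series '[[[0, 0, 0], 0], [[0, 0, 0], 0], [[0, 0, 0], 0], [[0, 0, 0], 0], [[0, 0, 0], 0], [[0, 0, 0], 0], [[0, 0, 0], 0], [[0, 0, 0], 0], [[0, 0, 0], 0], [[0, 0, 0], 0]]' --hand 1

```text
time: 26.8
ee_pos: [0.5161, -0.1788, 0.0202]
eef_rot: [-0.106, 0.994, 0.0, 0.0]
ft_force: [0.1, 0.1, -0.2]
width: 0.0161
grip_force: 20.0
```

Request:
drive_tool --series '[[[0, 1, 0], 0], [[0.2, 2, 0], 0], [[0.3, 3, 0], 0], [[0.3, 3, 0], 0], [[0.3, 3, 0], 0], [[0.3, 3, 0], 0], [[0.3, 3, 0], 0], [[0.3, 3, 0], 0], [[0.2, 2, 0], 0], [[0.1, 1, 0], 0]]'

```text
time: 28.05
ee_pos: [0.5389, 0.063, 0.0202]
eef_rot: [-0.107, 0.994, 0.0, -0.0]
ft_force: [-0.3, -0.7, -0.0]
width: 0.0157
grip_force: 20.0
```

Request:
drive_tool --series '[[[0.1, 1, 0], 0], [[0.2, 2, 0], 0], [[0.3, 3, 0], 0], [[0.3, 3, 0], 0], [[0.3, 3, 0], 0], [[0.3, 3, 0], 0], [[0.2, 2, 0], 0], [[0, 1, 0], 0], [[0, 0.2, 0], 0], [[0, 0, 0], 0]]'

```text
time: 29.3
ee_pos: [0.5561, 0.2428, 0.0202]
eef_rot: [-0.106, 0.994, 0.0, 0.0]
ft_force: [-0.7, 0.9, 0.4]
width: 0.0161
grip_force: 20.0
```

Request:
drive_tool --series '[[[0, 0, 0], 0], [[0, 0, 0], 0], [[0, 0, 1], 0], [[0, 0, 3], 0], [[0, 0, 5], 0], [[0, 0, 5], 0], [[0, -4, 4], 0], [[0, -5, 2], -8], [[0, -5, 0], -8], [[0, -5, 0], -8]]' --hand 0.5

```text
time: 30.55
ee_pos: [0.556, 0.0515, 0.2214]
eef_rot: [0.105, 0.994, 0.0, 0.001]
ft_force: [0.4, 0.7, -0.1]
width: 0.0438
grip_force: 0.0
```

Request:
drive_tool --series '[[[0.3, -5, 0], 0], [[0.3, -5, 0], 0], [[0.4, -5, 0], 0], [[0, -5, 0], 0], [[0, -3.4, 0], 0], [[0, 0, 0], 0], [[0, 0, 0], 0], [[0, 0, 0], 0], [[0, 0, 0], 0], [[0, 0, 0], 0]]' --hand 0.3

```text
time: 31.8
ee_pos: [0.5662, -0.1802, 0.2202]
eef_rot: [0.102, 0.995, 0.0, -0.0]
ft_force: [0.9, -0.1, -0.6]
width: 0.0606
grip_force: 0.0
```

Run:
```python
from h import *
import pickle
st(); D=snap('wrist','w6'); pickle.dump(D,open('w6.pkl','wb')); s=snap('scene','sc6')
a=cv2.imread('pics/w6.png'); b=cv2.imread('pics/sc6.png')[120:330,130:370]
o=np.zeros((594,512,3),np.uint8); o[:384]=a; o[384:594,:240]=b; cv2.imwrite('pics/v6.png',o)
```

```text
31.8 [ 0.5662 -0.1802  0.2202] [ 0.102  0.995  0.    -0.   ] [ 0.9 -0.1 -0.6] 0.0606 0.0
```

View pics/v6.png

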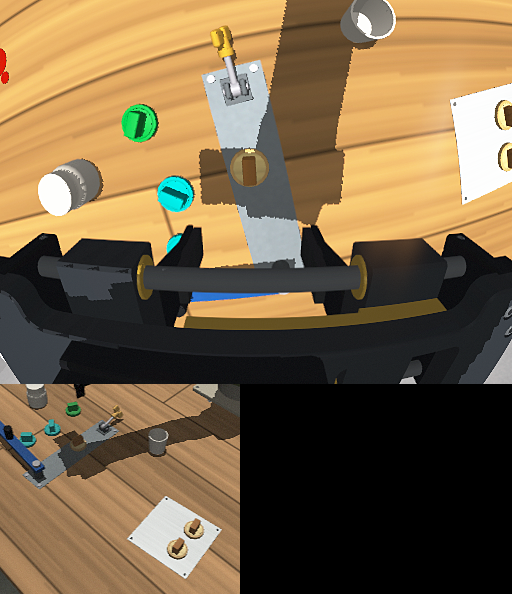

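Request:
drive_tool --series '[[[0, -0.2, -4], 0], [[0, 0, -4], 0], [[0, 0, -4], 0], [[0, 0, -3], 0], [[0, 0, -2.5], 0], [[0, 0, -1.5], 0], [[0, 0, -1], 0], [[0, 0, 0], 0], [[0, 0, 0], 0], [[0, 0, 0], 0]]'

```text
time: 33.15
ee_pos: [0.5666, -0.1829, 0.0209]
eef_rot: [0.103, 0.995, 0.0, 0.001]
ft_force: [-0.9, 0.9, 0.2]
width: 0.061
grip_force: 0.0
```

Request:
drive_tool --series '[[[0, 0, 0], 0], [[0, 0, 0], 0], [[0, 0, 0], 0], [[0, 0, 0], 0], [[0, 0, 0], 0], [[0, 0, 0], 0], [[0, 0, 0], 0], [[0, 0, 0], 0], [[0, 0, 0], 0], [[0, 0, 0], 0]]' --hand 1

```text
time: 34.4
ee_pos: [0.5661, -0.1828, 0.0202]
eef_rot: [0.103, 0.995, 0.0, -0.0]
ft_force: [-0.3, -0.8, -0.1]
width: 0.0155
grip_force: 20.0
```

Request:
drive_tool --series '[[[0, 1, 0], 0], [[0.2, 2, 0], 0], [[0.3, 3, 0], 0], [[0.3, 3, 0], 0], [[0.3, 3, 0], 0], [[0.3, 3, 0], 0], [[0.3, 3, 0], 0], [[0.3, 3, 0], 0], [[0.2, 2, 0], 0], [[0.1, 1, 0], 0]]'

```text
time: 35.65
ee_pos: [0.589, 0.059, 0.0202]
eef_rot: [0.102, 0.995, 0.0, -0.0]
ft_force: [-0.2, -0.2, -1.0]
width: 0.0157
grip_force: 20.0
```

Request:
drive_tool --series '[[[0.1, 1, 0], 0], [[0.2, 2, 0], 0], [[0.3, 3, 0], 0], [[0.3, 3, 0], 0], [[0, 2, 0], 0], [[0, 1, 0], 0], [[0, 0, 0], 0], [[0, 0, 0], 0], [[0, 0, 0], 0], [[0, 0, 0], 0]]'

```text
time: 36.9
ee_pos: [0.5982, 0.1762, 0.0202]
eef_rot: [0.103, 0.995, -0.0, -0.0]
ft_force: [-0.2, -0.5, -0.3]
width: 0.0162
grip_force: 20.0
```

Request:
drive_tool --series '[[[0, 0, 0], 0], [[0, 0, 0], 0], [[0, 0, 1], 0], [[0, 0, 3], 0], [[0, 0, 5], 0], [[0, 0, 5], 0], [[0, -4, 4], 0], [[0.5, -5, 0], 0], [[0.5, -5, 0], 0], [[0.5, -5, 0], 0]]' --hand 0.5

```text
time: 38.15
ee_pos: [0.6132, -0.0143, 0.2013]
eef_rot: [0.103, 0.995, 0.0, 0.001]
ft_force: [1.1, 0.0, 0.3]
width: 0.0439
grip_force: 0.0
```

Request:
drive_tool --series '[[[0.5, -4, 0], 0], [[1, -5, 0], 0], [[1, -5, 0], 0], [[2, -5, 0], 0], [[2, -5, 0], 0], [[2, -4, 0], 0], [[1, 0, 0], 0], [[0, 0, 0], 0], [[0, 0, 0], 0], [[0, 0, 0], 0]]' --hand 0

```text
time: 39.4
ee_pos: [0.7082, -0.2916, 0.2008]
eef_rot: [0.102, 0.995, 0.0, 0.0]
ft_force: [-0.2, 0.7, 0.7]
width: 0.0864
grip_force: 0.0
```

Run:
```python
from h import *
import pickle
st(); D=snap('wrist','w7'); s=snap('scene','sc7'); pickle.dump([D,s],open('w7.pkl','wb'))
a=cv2.imread('pics/w7.png'); b=cv2.resize(cv2.imread('pics/sc7.png')[225:315,250:360],(264,216),interpolation=2)
o=np.zeros((600,512,3),np.uint8); o[:384]=a; o[384:600,:264]=b; cv2.imwrite('pics/v7.png',o)
```

```text
39.4 [ 0.7082 -0.2916  0.2008] [0.102 0.995 0.    0.   ] [-0.2  0.7  0.7] 0.0864 0.0
```

View pics/v7.png

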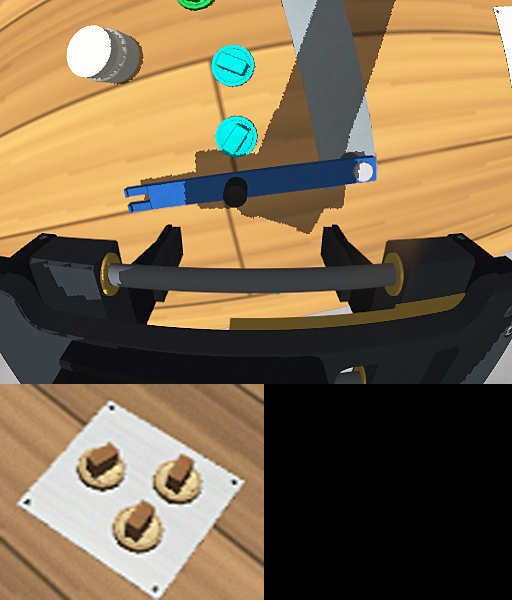

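Request:
drive_tool --series '[[[0.6, -1.9, 0], 0], [[0, 0, -3], 0], [[0, 0, -3], 0], [[0, 0, -3], 0], [[0, 0, -3], 0], [[0, 0, -1.7], 0], [[0, 0, 0], 0], [[0, 0, 0], 0], [[0, 0, 0], 0], [[0, 0, 0], 0]]'

```text
time: 40.75
ee_pos: [0.7145, -0.3119, 0.0641]
eef_rot: [0.103, 0.995, -0.0, 0.001]
ft_force: [0.0, -0.1, 0.3]
width: 0.087
grip_force: 0.0
```

Request:
drive_tool --series '[[[0, 0, 0], 0], [[0, 0, 0], 0], [[0, 0, 0], 0], [[0, 0, 0], 0], [[0, 0, 0], 0], [[0, 0, 0], 0], [[0, 0, 0], 0], [[0, 0, 0], 0], [[0, 0, 0], 0], [[0, 0, 0], 0]]' --hand 1 --newtons 12

```text
time: 42.0
ee_pos: [0.7146, -0.3098, 0.0631]
eef_rot: [0.102, 0.995, 0.001, -0.0]
ft_force: [0.1, 5.0, 1.1]
width: 0.0235
grip_force: 12.0
```

Request:
drive_tool --series '[[[-2.05, 0.25, 0], 0], [[-2.0, 0.55, 0], 0], [[-1.9, 0.85, 0], 0], [[-1.75, 1.1, 0], 0], [[-1.55, 1.35, 0], 0], [[-1.35, 1.6, 0], 0], [[-1.1, 1.75, 0], 0], [[-0.8, 1.9, 0], 0], [[-0.55, 2.0, 0], 0], [[-0.2, 2.05, 0], 0]]'

```text
time: 43.25
ee_pos: [0.5835, -0.1773, 0.0641]
eef_rot: [0.103, 0.995, -0.0, 0.002]
ft_force: [6.9, -2.7, -2.3]
width: 0.0236
grip_force: 12.0
```

Request:
drive_tool --series '[[[-0.1, 0.4, 0], 0], [[0, 0, 0], 0], [[0, 0, 0], 0], [[0, 0, 0], 0], [[0, 0, 0], 0], [[0, 0, 0], 0], [[0, 0, 0], 0], [[0, 0, 0], 0], [[0, 0, 0], 0], [[0, 0, 0], 0]]'

```text
time: 44.5
ee_pos: [0.5829, -0.1735, 0.064]
eef_rot: [0.102, 0.995, 0.0, 0.002]
ft_force: [8.0, 1.3, -1.8]
width: 0.0237
grip_force: 12.0
```

Request:
drive_tool --series '[[[0, 0, 0], 0], [[0, 0, 0], 0], [[0, 0, 0], 0], [[0, 0, 0], 0], [[0, 0, 2], 0], [[0, 0, 3], 0], [[0, 0, 4], 0], [[0, 0, 4], 0], [[0, 0, 4], 0], [[0, 0, 0], 0]]' --hand 0

```text
time: 45.75
ee_pos: [0.582, -0.1747, 0.2379]
eef_rot: [0.103, 0.995, -0.0, 0.003]
ft_force: [0.1, -0.2, -0.3]
width: 0.0869
grip_force: 0.0
```

Run:
```python
from h import *
import pickle
st(); D=snap('side','s8'); s=snap('scene','sc8'); pickle.dump([D,s],open('w8.pkl','wb'))
a=cv2.imread('pics/s8.png')[130:340,180:350]; b=cv2.imread('pics/sc8.png')[100:360,130:430]
o=np.vstack([cv2.resize(a,(300,300)),cv2.resize(b,(300,300))]);o=np.zeros((600,600,3),np.uint8); o[:300,:243]=cv2.resize(a,(243,300)); o[300:,:346]=cv2.resize(b,(346,300)); cv2.imwrite('pics/v8.png',o)
```

```text
45.75 [ 0.582  -0.1747  0.2379] [ 0.103  0.995 -0.     0.003] [ 0.1 -0.2 -0.3] 0.0869 0.0
```

View pics/v8.png

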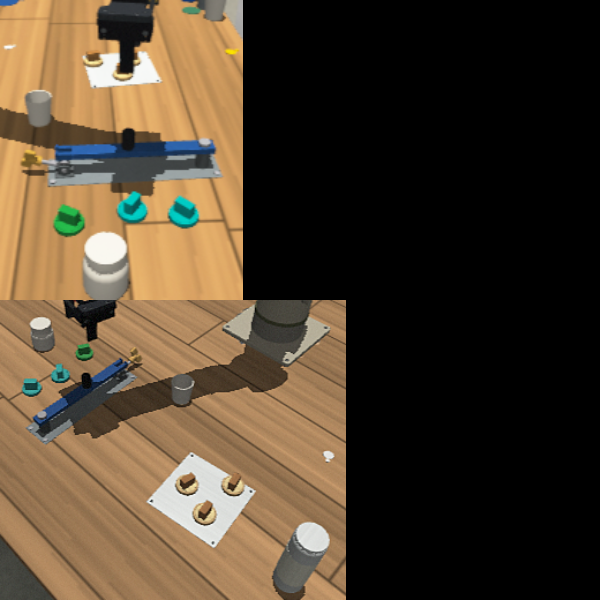

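Run:
```python
from h import *
import pickle
for f,k in(('w7.pkl',1),('w8.pkl',1)):
    c=pickle.load(open(f,'rb'))[k]
    hsv=cv2.cvtColor(c['color'],cv2.COLOR_RGB2HSV); m=((hsv[...,1]>60)*255).astype(np.uint8)
    pl=np.zeros_like(m); poly=np.array([[297,228],[365,266],[315,318],[252,271]]); cv2.fillPoly(pl,[poly],255)
    n,l,s,ce=cv2.connectedComponentsWithStats(m&pl)
    print(f,[(s[i][:5].tolist(),np.round(at(c,*ce[i],.014),3)[:2]) for i in range(1,n) if s[i][4]>60])
b=cv2.imread('pics/sc8.png')[225:315,250:370]; cv2.imwrite('pics/crop8.png',cv2.resize(b,None,fx=6,fy=6,interpolation=2))
```

```text
w7.pkl [([252, 228, 114, 91, 1125], array([0.576, 0.247])), ([282, 249, 20, 21, 289], array([0.605, 0.178])), ([314, 254, 20, 21, 298], array([0.561, 0.244])), ([297, 274, 21, 21, 327], array([0.632, 0.25 ]))]
w8.pkl [([252, 228, 114, 91, 1381], array([0.57 , 0.248])), ([282, 250, 20, 20, 289], array([0.605, 0.178])), ([297, 274, 21, 21, 327], array([0.632, 0.25 ]))]
```

View pics/crop8.png

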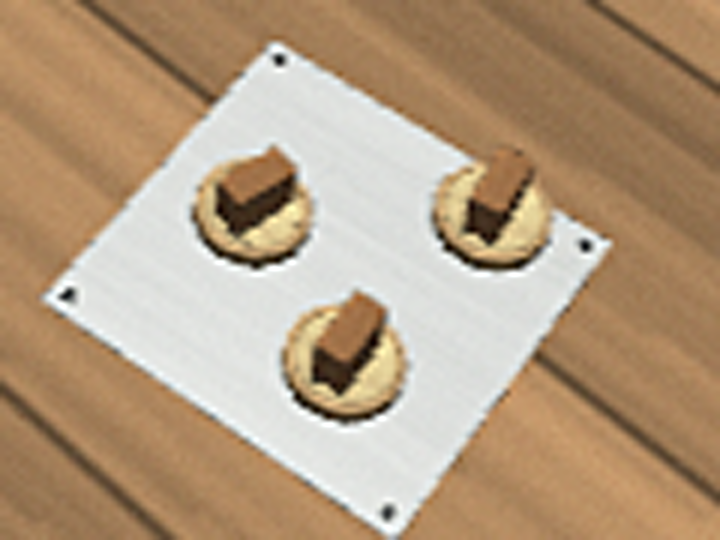

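Run:
```python
from h import *
import pickle
c=pickle.load(open('w8.pkl','rb'))[1]
f=lambda u,v,z:np.round(at(c,250+u/6,225+v/6,z)[:2],4)
for n,d,a,b in(('P1',(494,212),(517,154),(487,207)),('P3',(345,358),(372,298),(335,356)),('P2',(253,210),(285,155),(228,198))):
    A,B=f(*a,.033),f(*b,.033); print(n,f(*d,.009),(A+B)/2,np.linalg.norm(A-B),np.degrees(np.arctan2(*(B-A)[::-1])))
```

```text
P1 [0.5312 0.2492] [0.5318  0.24915] 0.030486882425069278 13.85391861154857
P3 [0.6285 0.2499] [0.62805 0.2504 ] 0.030968532415986384 11.926772638704282
P2 [0.6023 0.1781] [0.60225 0.17735] 0.03259601202601333 -4.398705354995524
```

Request:
drive_tool --series '[[[-0.5, 4, 0], 8], [[-0.5, 5, 0], 8], [[-0.5, 5, 0], 6], [[-0.5, 5, 0], 0], [[-0.5, 5, 0], 0], [[-0.5, 5, 0], 0], [[-0.5, 5, 0], 0], [[-1, 5, 0], 0], [[-0.8, 3.3, 0], 0], [[0, 0, 0], 0]]' --hand 0.3

```text
time: 47.1
ee_pos: [0.5257, 0.2523, 0.2318]
eef_rot: [-0.092, 0.996, -0.0, -0.001]
ft_force: [-0.2, -1.0, -0.8]
width: 0.061
grip_force: 0.0
```

Run:
```python
from h import *
st(); D=snap('wrist','w9')
hsv=cv2.cvtColor(D['color'],cv2.COLOR_RGB2HSV)
# dark brown block pixels near expected spot
im=D['color'].astype(int); print(np.round(at(D,250,166,.009),3))
m=((hsv[...,1]<50)&(hsv[...,2]>150)).astype(np.uint8)*255
n,l,s,c=cv2.connectedComponentsWithStats(m); i=1+np.argmax(s[1:,4]); print('plate',s[i],c[i])
m=((hsv[...,1]>60)).astype(np.uint8)*255
m[:, :]&=cv2.morphologyEx(((hsv[...,1]>60)*255).astype(np.uint8),cv2.MORPH_OPEN,np.ones((3,3)))
R=cv2.HoughCircles(cv2.cvtColor(D['color'],cv2.COLOR_RGB2GRAY),cv2.HOUGH_GRADIENT,1,15,param1=100,param2=18,minRadius=14,maxRadius=24)
for q in R[0]: print(q,np.round(at(D,q[0],q[1],.009)[:2],3))
```

```text
47.1 [0.5257 0.2523 0.2318] [-0.092  0.996 -0.    -0.001] [-0.2 -1.  -0.8] 0.061 0.0
[0.527 0.252 0.009]
plate [ 157  146  120  119 5454] [201.05775578 209.54015402]
[235.5 232.5  16.6] [0.624 0.249]
[247.5 167.5  16. ] [0.529 0.249]
[189.5 206.5  16.2] [0.597 0.181]
[60.5 53.5 16.6] [ 0.407 -0.047]
```

Request:
drive_tool --series '[[[0.3, -0.3, -4], 0], [[0, 0, -4], 0], [[0, 0, -4], 0], [[0, 0, -3], 0], [[0, 0, -3], 0], [[0, 0, -2], 0], [[0, 0, -1], 0], [[0, 0, -0.2], 0], [[0, 0, 0], 0], [[0, 0, 0], 0]]'

```text
time: 48.4
ee_pos: [0.5311, 0.2464, 0.022]
eef_rot: [-0.089, 0.996, 0.0, 0.001]
ft_force: [0.6, -0.2, -0.5]
width: 0.0607
grip_force: 0.0
```

Request:
drive_tool --series '[[[0, 0, 0], 0], [[0, 0, 0], 0], [[0, 0, 0], 0], [[0, 0, 0], 0], [[0, 0, 0], 0], [[0, 0, 0], 0], [[0, 0, 0], 0], [[0, 0, 0], 0], [[0, 0, 0], 0], [[0, 0, 0], 0]]' --hand 1 --newtons 20

```text
time: 49.65
ee_pos: [0.5306, 0.2463, 0.0212]
eef_rot: [-0.089, 0.996, 0.0, -0.0]
ft_force: [-0.1, -0.2, -0.4]
width: 0.0162
grip_force: 20.0
```

Request:
drive_tool --series '[[[0.5, 0, 0], 0], [[0.6, 0, 0], 0], [[0.6, -0.1, 0], 0], [[0.6, -0.1, 0], 0], [[0.4, 0, 0], 0], [[0, 0, 0], 0], [[0, 0, 0], 0], [[0, 0, 0], 0], [[0, 0, 0], 0], [[0, 0, 0], 0]]'

```text
time: 50.9
ee_pos: [0.5575, 0.2442, 0.0212]
eef_rot: [-0.089, 0.996, 0.0, -0.0]
ft_force: [1.5, 0.0, 1.1]
width: 0.016
grip_force: 20.0
```

Request:
drive_tool --series '[[[0, 0, 0], 0], [[0, 0, 0], 0], [[0, 0, 1], 0], [[0, 0, 3], 0], [[0, 0, 5], 0], [[0, 0, 5], 0], [[-1, -4, 4], 0], [[-1, -5, 0], 0], [[0, -5, 0], 0], [[0, 0, 0], 0]]' --hand 0.5

```text
time: 52.15
ee_pos: [0.538, 0.0995, 0.2025]
eef_rot: [-0.086, 0.996, -0.0, 0.001]
ft_force: [-0.6, -0.2, 0.1]
width: 0.0433
grip_force: 0.0
```

Run:
```python
from h import *
st(); c=snap('scene','sc10'); a=cv2.imread('pics/sc8.png').astype(int); d=c['color']
hsv=cv2.cvtColor(d,cv2.COLOR_RGB2HSV); m=((hsv[...,1]>60)*255).astype(np.uint8)
pl=np.zeros_like(m); cv2.fillPoly(pl,[np.array([[297,228],[365,266],[315,318],[252,271]])],255)
n,l,s,ce=cv2.connectedComponentsWithStats(m&pl)
print([(s[i][4],np.round(at(c,*ce[i],.014),3)[:2]) for i in range(1,n) if s[i][4]>60])
# strap/bystander unchanged vs sc8 ?
hs=lambda i:cv2.cvtColor(i,cv2.COLOR_RGB2HSV)
for n,q in(('sc7',0),('sc8',0),('sc10',0),('scene0',0)):
    i=cv2.imread(f'pics/{n}.png')[:,:,::-1].copy(); h=hs(i)[140:225,140:260]
    b=((h[...,0]>100)&(h[...,0]<125)&(h[...,1]>150)).astype(np.uint8); y=np.argwhere(b)
    w,v=np.linalg.eigh(np.cov(y.T)); print(n,len(y),y.mean(0),np.degrees(np.arctan(v[0,1]/v[1,1])))
```

```text
52.15 [0.538  0.0995 0.2025] [-0.086  0.996 -0.     0.001] [-0.6 -0.2  0.1] 0.0433 0.0
[(np.int32(1127), array([0.577, 0.247])), (np.int32(290), array([0.605, 0.178])), (np.int32(304), array([0.562, 0.245])), (np.int32(326), array([0.632, 0.25 ]))]
sc7 323 [48.36532508 14.3003096 ] 55.13503386066881
sc8 691 [39.27930535 59.60926194] -34.50052813277184
sc10 732 [38.30601093 60.93442623] -34.19352103089124
scene0 702 [39.97150997 58.24216524] -34.80915238288372
```

```bash
python3 -c "
from bench import r
print(r.close_job())"
```

```text
the job is handed in; nothing more can be done
None
```

I handed the job in at about 52 s. All three plaques present lie flat and apart on the drying plate, one of them re-placed after being knocked off position. The strap is back in line, the eyebolt is lying out with the nut loose, and the can, cup and jar were not touched; the hand-in returned no verdict.

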